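Fit and lock the crossbar of the evidence photo stand

TASK

Fit the loose crossbar into the photo stand: take it by its square black handle from its grey rest and slide it through the holes of both blue blocks (from either end of the stand) until its red collar is flush against the first block. Then turn the red wing lock on top of each block clockwise, a quarter turn, until it drops down into its locked detent, and let go. Leave the other things on the bench where they are.

Things in the scene. Friction and masses are not known exactly. Their poses are not given: they have to be found in the camera images.
- bar_grip (a point): the loose crossbar: centre of its black square handle (50 long, 22 x 22 mm). x axis along the bar towards the tip, z up; 48 mm above the table at the start. Along x from here: handle -23 to +27 mm, red collar (32 mm diameter) +27 to +35, aluminium shaft (18 mm diameter, round nose) +35 to +181. A saddle of the rest (up to 43 mm high) is under the handle from +17 to +26 mm
- bar_mid (a point): point on the bar's axis midway between its two necks, 105 mm ahead of the handle's centre and 70 mm ahead of the collar's face; same axes. It meets bore_mid when the bar is home (resting 2 mm lower)
- rest: the bar's grey rest, fixed to the table: base 170 (x) x 55 (y) x 8 mm, two saddles up to 51 mm high; origin under its centre, the bar lies along its x, tip to +x
- stand: the photo stand, fixed: grey base 95 (x) x 190 (y) x 10 mm with two blue blocks centred at y = +50 (block a) and y = -50 mm (block b), each 50 (x) x 40 (y) x 103 mm high; origin under the base's centre. A 22 mm square hole runs through both blocks along the stand's y axis, 85 mm above the table; outer faces of the blocks at y = +70 and -70 mm. The bar may enter from either end
- bore_mid (a point): the point on the holes' axis midway between the two blocks, 85 mm above the table; same axes as the stand
- wing_a (a point): centre of the red wing of the lock on block a (y = +50 mm of the stand): an upright blade 56 long (x), 10 thick (y), 24 high, centre 128 mm above the table when open, x axis along the blade, z up. Below it a steel cam ring, 40 mm across, its top at 112 mm, on the block's top at 103 mm
- wing_b (a point): the same for the lock on block b (y = -50 mm of the stand)
- turn_a (a joint): angle of wing a, rad, clockwise from above: at 0 the blade lies across the holes' axis (along the stand's x), at 1.57 along it (locked); hard stop at 1.62. It starts between 0.1 and 0.6 and stays where it is left; turning takes about 0.05 N m
- turn_b (a joint): the same for wing b
- drop_a (a joint): how far wing a with its plunger has dropped, m: 0 while its cross pin rides on the cam ring; within about 0.1 rad of turn 1.57 the pin meets a notch and a spring of about 5 N pushes the wing down to 0.009 (locked), if a neck of the bar is below. A wing held in the fingers drops only when let go; if the bar is not home it stops at about 0.005
- drop_b (a joint): the same for wing b
- unit: a black power unit fixed to the table, 105 (x) x 140 (y) x 145 mm high, at one side of the stand, with the bar's rest at the other side; origin under its centre
- tape: roll of tape, 90 mm diameter, 36 high, loose: leave alone; origin at the centre of its underside, as for those below
- tube: white sample jar with blue cap, 32 mm diameter, 105 high, loose: leave alone
- tube_rack: yellow tube rack, 55 x 105 mm, 94 high with its tube, loose: leave alone
- knife: knife, 195 mm long, 16 high, lying in front of the stand (origin under the middle, where handle meets blade), loose: leave alone
- marker: yellow tent-shaped evidence marker, 70 mm wide, 51 high, loose: leave alone
- phone: phone, 75 x 150 x 9 mm, loose: leave alone
- lens_cap: black lens cap, 68 mm diameter, 9 high, loose: leave alone
- bar: the same bar, about 0.24 kg, 204 mm long; origin on its axis at the collar's face towards the tip (35 mm ahead of the handle's centre); same axes. The shaft has two necks (8 mm diameter, 18 mm wide), centred 20 and 120 mm ahead of this origin, that take the plungers of the locks
Things that resemble listed ones, but are neither listed nor needed, are in the scene too. What is shaped like the stand but green is not meant.

How it is judged:
By the outcome, as a careful person would: the job done as asked, in the order asked, and still so for the second after the job is handed in, with the robot touching nothing.
It also fails if it takes over 70 s, if anything falls off the work surface, if the arm or the gripper's body presses on something with over 40 N, if the wrist force passes 120 N, or if a joint passes its speed limit or range.

ROBOT

A 7-joint arm with a two-finger parallel gripper is mounted at the origin on the work surface. World frame = base frame: x ahead of the robot, y to its left, z up, the work surface at z = 0. Lengths are in m, angles in rad, forces in N, time in s.
With the tool pointing down it reaches from about 0.425 to 0.925 m from the base axis. Payload 6.8 kg.
Tool frame: the origin (TCP) lies at the very end of the fingers, on their centre line; the grasp point (between the pads) lies 19 mm behind it; z points along the fingers, y is the direction in which the jaws open and shut (so a half turn about z gives the same grasp; the last joint's range is limited). The gripper opens to 85 mm and grips with 20 to 120 N. Pads are 22 mm wide; open, the fingers measure 114 mm over their backs; the gripper's body (76 mm by 85 mm) begins 54 mm behind the grasp point. The pads swing forward as they close: fully open they stand 13 mm farther back than shut.
Start: joints at [1.223, 0.477, 0.022, 1.555, -0.011, 1.109, -0.083], TCP at [0.16, -0.656, 0.231] pointing down, gripper open.
Joint ranges: [-2.96, 2.96], [-0.34, 2.1], [-1.41, 1.46], [0.24, 2.44], [-1.37, 4.51], [0.17, 1.92], [-2.96, 2.96]. Speed limits (rad/s): [2.39, 2.39, 3.14, 3.14, 3.14, 3.14, 3.14].

INTERFACE

Orientations are given as a unit quaternion [w, x, y, z].
In Python, from station import bot gives the robot as it stands.
- The arm moves only by the tool move_arm, never from a script. Its argument "commands" is text: rows parted by semicolons, each of 7 numbers parted by spaces: the opening, from 0 (shut) to 1 (fully open), then the shift along the tool's x, y, z in cm, then the turn, a rotation vector about the tool's x, y, z in degrees. In form: gripper tx ty tz rx ry rz; .... A call has 1 to 12 rows; each row shifts and turns the commanded pose from where the row before left it, along the tool's axes as they then stand; what a row does not reach is not made up. A row lasts 1/12 s, in which the tool goes at most 41.7 mm and 7.16 degrees, less where a joint would pass 70% of its speed; a pose out of reach is approached as far as the arm can. A call with a gripper value outside its range is refused whole. The fingers move at their own pace and stop on an object; "force" is the grip in N (left out, the last holds). Time passes only in rows, so rows that do not move let the fingers close. It gives the time, the measured TCP pose, the force and the opening at its end, in the units of the state.
- bot.get_obs(): the state, without advancing time (a new reading comes with each control period).
- bot.read_camera(name): name is "side" or "top" or "wrist"; returns a dict with "img" (400x640x3 uint8, red, green, blue), "K" (3x3 intrinsics, pixels), "rvec" (rotation vector, rad) and "tvec" (3), from world to camera coordinates, as OpenCV has them; the wrist camera has in their place "hand_eye" (4x4, takes a point from camera to tool coordinates, whose origin is the TCP and whose axes are the flange's). Camera axes: x right, y down, z forward; pixel columns grow to the right and rows downward; lengths in m; the calibration is good to about 2 mm. The wrist camera is an equidistant fisheye: a pixel r from the principal point sees the ray r / f radians off the axis. A picture is of the moment at which its call begins: read the wrist's pose just before it. There is no depth.
- bot.hand_in(): hands the job in, once; it reports no verdict.
The state is a dict: "t": time; "q": joint angles; "joint_vel": joint speeds; "joint_torque": joint torques, N m; "eef_pos": TCP position; "tool_rot": TCP orientation; "contact_force": force on the tool from outside, world axes, zero at the start; "torque": the same for the moment, N m; "gripper_width": opening from 0.0 (shut) to 1.0 (fully open).
Only numpy, scipy, OpenCV 4.12 (cv2) and the standard library are available. Lean on these libraries where they do the work, as an engineer would, in place of code of your own. Each camera call takes 0.05 s, during which the arm holds its last target. There are 200 camera calls.

## Working session

There is one attempt and no reset: what is moved stays moved. The work goes in short steps, Python scripts to look and compute and a tool call to move; the robot and the scene stay as the last step left them, time stands still between calls to the robot, and variables do not carry over. Pictures are saved under pics/ and viewed, about 8 in all and at most 12, crops included, and the job is handed in when it is done.

Besides the shell and the picture viewer there is one more tool, called as name(argument=value, ...) on one line, values as JSON. move_arm: Moves the arm, as the interface text tells. Its arguments: {"type":"object","properties":{"commands":{"type":"string"},"force":{"type":"number"}},"required":["commands"]}

```bash
mkdir -p pics; ls; python3 - <<'E'
from station import bot
import cv2,numpy as np
o=bot.get_obs(); print({k:np.round(v,3) for k,v in o.items()})
for n in ['top','side','wrist']:
    c=bot.read_camera(n); cv2.imwrite(f'pics/{n}0.png',c['img'][:,:,::-1]); print(n,{k:np.round(v,4).tolist() for k,v in c.items() if k!='img'})
E
```

```text
pics
{'t': np.float64(0.0), 'q': array([ 1.223,  0.478,  0.022,  1.556, -0.011,  1.109, -0.083]), 'joint_vel': array([-0.001,  0.001,  0.   ,  0.002, -0.001, -0.001,  0.001]), 'joint_torque': array([ 0.0000e+00, -5.9645e+01,  1.6080e+00, -2.8120e+01,  1.3000e-02,
        9.0000e-03,  0.0000e+00]), 'eef_pos': array([ 0.16 , -0.655,  0.23 ]), 'tool_rot': array([-0.001,  0.993,  0.12 , -0.   ]), 'contact_force': array([0.697, 0.405, 0.286]), 'torque': array([-0.045, -0.039, -0.001]), 'gripper_width': np.float64(1.001)}
top {'K': [[397.789, 0.0, 326.0055], [0.0, 397.789, 195.7622], [0.0, 0.0, 1.0]], 'rvec': [1.9969, -2.2405, 0.2297], 'tvec': [0.0481, 0.4979, 0.9742]}
side {'K': [[392.3403, 0.0, 318.6279], [0.0, 392.3403, 199.6926], [0.0, 0.0, 1.0]], 'rvec': [0.8077, -2.3333, 1.3046], 'tvec': [0.388, 0.2426, 0.9637]}
wrist {'K': [[309.7069, 0.0, 317.4468], [0.0, 309.7069, 196.2905], [0.0, 0.0, 1.0]], 'hand_eye': [[-0.0004, -0.9545, -0.2981, 0.0751], [1.0, -0.0004, -0.0002, -0.0014], [0.0001, -0.2981, 0.9545, -0.1432], [0.0, 0.0, 0.0, 1.0]]}
```

View pics/top0.png

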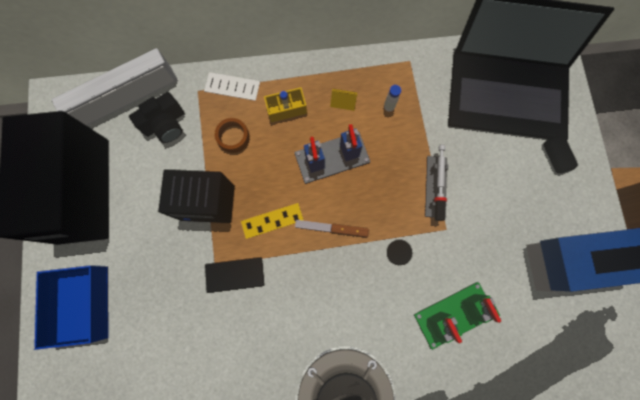

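View pics/side0.png

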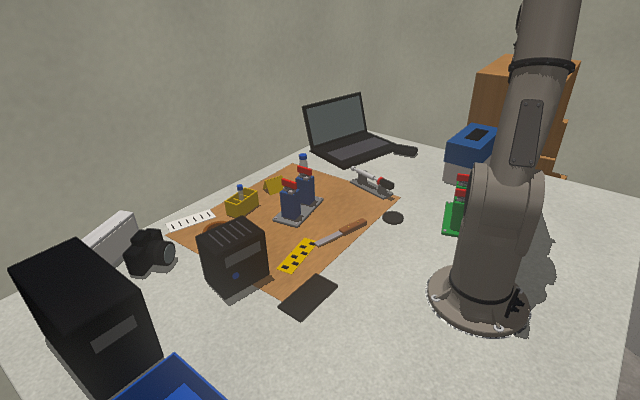

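The top view shows the blue-block stand at about (332,158), the rest with the bar at (440,190), tip up and handle at (440,207), and the power unit on the left at (197,195). The green decoy is at (457,315). The bar must therefore enter from the right end of the stand.

```bash
cat > h.py <<'E'
import cv2,numpy as np
from station import bot
from scipy.spatial.transform import Rotation as R
def ray(c,uv,obs=None):
    uv=np.atleast_2d(np.float64(uv)); K=c['K']
    p=(uv-K[:2,2])/K[0,0]
    if 'hand_eye' in c:
        r=np.linalg.norm(p,axis=1)[:,None]+1e-12
        d=np.hstack([p/r*np.sin(r),np.cos(r)]); q=obs['tool_rot']
        Rt=R.from_quat(np.r_[q[1:],q[0]]).as_matrix(); H=c['hand_eye']
        return obs['eef_pos']+Rt@H[:3,3], d@(Rt@H[:3,:3]).T
    M=cv2.Rodrigues(np.float64(c['rvec']))[0]
    return -M.T@c['tvec'], np.hstack([p,np.ones((len(p),1))])@M
def plane(c,uv,z,obs=None):
    o,d=ray(c,uv,obs); return o+d*((z-o[2])/d[:,2])[:,None]
def project(c,P,obs=None):
    P=np.atleast_2d(P)
    if 'hand_eye' in c:
        q=obs['tool_rot'];Rt=R.from_quat(np.r_[q[1:],q[0]]).as_matrix();H=c['hand_eye']
        X=((P-obs['eef_pos'])@Rt-H[:3,3])@H[:3,:3]
        n=np.linalg.norm(X[:,:2],axis=1);th=np.arctan2(n,X[:,2])
        return X[:,:2]/n[:,None]*th[:,None]*c['K'][0,0]+c['K'][:2,2]
    return cv2.projectPoints(P,np.float64(c['rvec']),np.float64(c['tvec']),np.float64(c['K']),None)[0][:,0]
def masks(img):
    h=cv2.cvtColor(img,cv2.COLOR_RGB2HSV); H,S,V=[h[...,i].astype(int) for i in range(3)]
    return {'red':((H<8)|(H>172))&(S>150)&(V>90),'blue':(H>100)&(H<130)&(S>70)&(V>25)}
def blobs(m,amin=15):
    cs=cv2.findContours(m.astype(np.uint8),cv2.RETR_EXTERNAL,cv2.CHAIN_APPROX_NONE)[0]
    out=[]
    for k in cs:
        if cv2.contourArea(k)>=amin: out.append((cv2.contourArea(k),cv2.minAreaRect(k)))
    return out
E
python3 - <<'E'
from h import *
c=bot.read_camera('top'); np.set_printoptions(precision=4,suppress=True)
for n,m in masks(c['img']).items():
    for a,(ce,sz,an) in blobs(m): print(n,a,np.round(ce,1),np.round(sz,1),round(an),'z.128',plane(c,ce,.128)[0],'z.06',plane(c,ce,.06)[0])
for nm,uv,z in [('handle',(440,207),.059),('tip',(443,150),.057),('collar',(440,198),.06)]: print(nm,plane(c,uv,z)[0])
im=cv2.resize(c['img'][120:240,270:470],None,fx=4,fy=4,interpolation=cv2.INTER_CUBIC)
cv2.imwrite('pics/topcrop.png',im[:,:,::-1])
E
```

```text
red 91.5 [453.8 330.1] [25.9  4.9] 63 z.128 [ 0.1488 -0.2546  0.128 ] z.06 [ 0.138  -0.2746  0.06  ]
red 91.0 [492.6 309.7] [25.9  4.9] 63 z.128 [ 0.1819 -0.3492  0.128 ] z.06 [ 0.1735 -0.3761  0.06  ]
red 22.0 [440.  198.5] [ 3. 10.] 90 z.128 [ 0.4468 -0.2754  0.128 ] z.06 [ 0.4578 -0.2969  0.06  ]
red 69.0 [313.2 147.6] [21.6  4.5] 79 z.128 [0.607 0.01  0.128] z.06 [0.6297 0.0094 0.06  ]
red 73.5 [352.1 134.6] [21.6  4.9] 76 z.128 [ 0.6292 -0.0886  0.128 ] z.06 [ 0.6536 -0.0963  0.06  ]
blue 5482.5 [ 70.5 307.5] [83. 73.] 90 z.128 [0.2957 0.5914 0.128 ] z.06 [0.2957 0.6336 0.06  ]
blue 3931.0 [593.5 260.9] [55.1 98.5] 83 z.128 [ 0.2617 -0.6019  0.128 ] z.06 [ 0.2591 -0.6473  0.06  ]
blue 34.5 [321.4 154.7] [ 5.9 11.3] 6 z.128 [ 0.5866 -0.0079  0.128 ] z.06 [ 0.6079 -0.0097  0.06  ]
blue 24.5 [306.5 149.5] [9. 3.] 90 z.128 [0.6039 0.0267 0.128 ] z.06 [0.6265 0.0274 0.06  ]
blue 25.5 [359.  142.8] [ 4.7 11.2] 7 z.128 [ 0.6064 -0.1026  0.128 ] z.06 [ 0.6292 -0.1114  0.06  ]
blue 30.0 [344.  137.5] [9. 4.] 90 z.128 [ 0.624  -0.0678  0.128 ] z.06 [ 0.648 -0.074  0.06 ]
blue 33.5 [283.   94.5] [7. 6.] 90 z.128 [0.7539 0.07   0.128 ] z.06 [0.7874 0.0739 0.06  ]
blue 87.0 [395.   90.5] [11. 10.] 90 z.128 [ 0.7327 -0.2105  0.128 ] z.06 [ 0.7648 -0.2273  0.06  ]
handle [ 0.4363 -0.2935  0.059 ]
tip [ 0.5853 -0.328   0.057 ]
collar [ 0.4591 -0.2971  0.06  ]
```

View pics/topcrop.png

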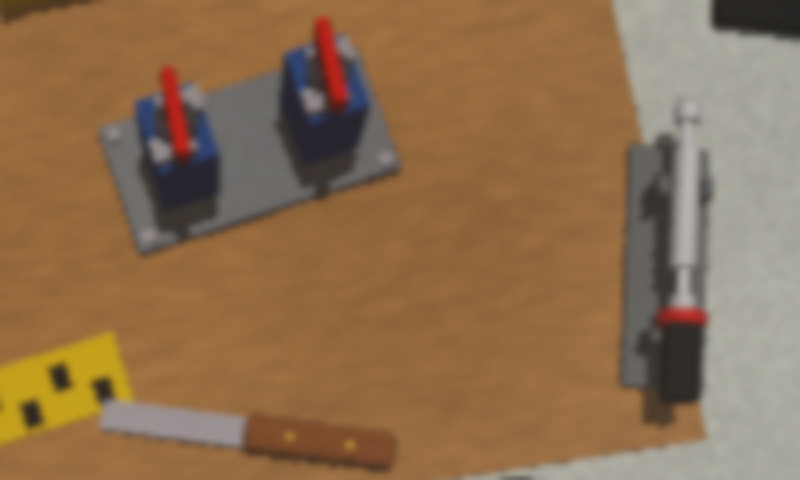

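move_arm(commands="1 0 0 -4 0 0 0;1 0 0 -4 0 0 0;1 0 0 -3 0 0 0;1 2.9 -2.4 0 0 0 0;1 2.9 -2.4 0 0 0 0;1 2.9 -2.4 0 0 0 0;1 2.9 -2.4 0 0 0 0;1 2.9 -2.4 0 0 0 0;1 2.9 -2.4 0 0 0 0;1 2.9 -2.4 0 0 0 0;1 2.9 -2.4 0 0 0 0;1 2.9 -2.4 0 0 0 0", force=100)

```text
t: 1.2
eef_pos: [0.3632, -0.3822, 0.3414]
tool_rot: [0.0, 0.993, 0.12, -0.0]
contact_force: [-0.2, -0.4, -0.0]
gripper_width: 1.004
```

move_arm(commands="1 2.9 -2.4 0 0 0 0;1 2.9 -2.4 0 0 0 0;1 2.6 -2.6 0 0 0 0;1 0 0 2 0 0 7;1 0 0 2 0 0 7;1 0 0 3 0 0 7;1 0 0 3 0 0 5.8;1 0 0 2 0 0 0;1 0 0 0 0 0 0;1 0 0 0 0 0 0")

```text
t: 2.03
eef_pos: [0.4261, -0.2918, 0.2209]
tool_rot: [-0.0, 0.994, -0.113, -0.001]
contact_force: [0.1, 0.2, 0.6]
gripper_width: 1.005
```

```bash
python3 - <<'E'
from h import *
o=bot.get_obs(); c=bot.read_camera('wrist'); np.set_printoptions(precision=4,suppress=True)
print(o['eef_pos'],o['tool_rot'],o['q'])
cv2.imwrite('pics/w1.png',c['img'][:,:,::-1])
for a,(ce,sz,an) in blobs(masks(c['img'])['red'],30): print(a,np.round(ce,1),np.round(sz,1),round(an),plane(c,ce,.048,o)[0],plane(c,ce,.064,o)[0])
E
```

```text
[ 0.4261 -0.2918  0.2209] [-0.0004  0.9936 -0.1134 -0.001 ] [ 0.65    0.2392 -0.1986  1.9299  0.0561  0.9799 -1.3725]
229.0 [320.3 145.8] [ 9.5 30.2] 86 [ 0.4547 -0.3003  0.048 ] [ 0.457  -0.3007  0.064 ]
170.5 [  9.6 107.2] [46.4  5.2] 77 [0.646  0.1383 0.048 ] [0.6386 0.1156 0.064 ]
287.5 [57.4 50. ] [50.4  7.2] 78 [0.6745 0.0008 0.048 ] [ 0.6656 -0.0148  0.064 ]
```

View pics/w1.png

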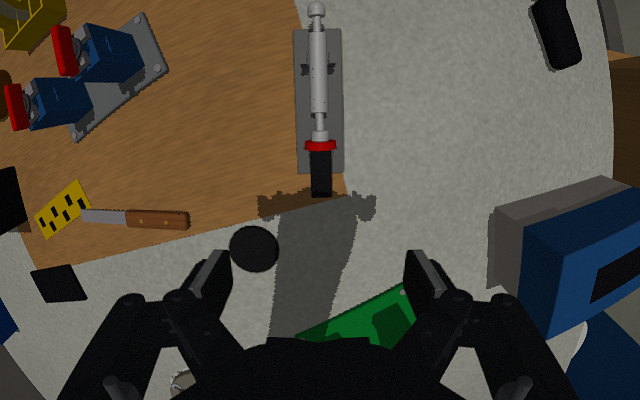

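The wrist view shows the bar with its nose at about (316,3), the collar at (320,146) and the handle's rear end at (321,197). The fingers straddle it symmetrically.

```bash
python3 - <<'E'
from h import *
o=bot.get_obs(); c=bot.read_camera('wrist'); np.set_printoptions(precision=4,suppress=True)
im=c['img']; g=cv2.cvtColor(im,cv2.COLOR_RGB2GRAY).astype(int)
hm=(g<50); cen=[]
for r in range(158,194,4):
    x=np.where(hm[r,300:345])[0]+300; cen.append(((x.min()+x.max())/2,r)); print(r,x.min(),x.max(),len(x),end=' | ')
P=plane(c,cen,.059,o); print('\n',P[[0,-1]])
s=[]
for r in range(30,110,10):
    x=np.where(g[r,300:340]>135)[0]+300
    if len(x): s.append(((x.min()+x.max())/2,r)); print(r,x.min(),x.max(),end=' | ')
Q=plane(c,s,.050,o); print('\n',Q)
A=np.vstack([P,Q])[:,:2]; l=cv2.fitLine(A.astype(np.float32),cv2.DIST_HUBER,0,.01,.01).ravel(); print('line',l,'yaw',np.degrees(np.arctan(l[1]/l[0])))
print('rear column g',g[185:212,321])
print('column grad top',g[0:14,316])
for r in (195,196,197,198): print(r,plane(c,(321.5,r),.059,o),plane(c,(321.5,r),.037,o))
print('collar back/front rows', np.where(masks(im)['red'][120:170,320])[0]+120, plane(c,[(320,150.5),(320,141)],.064,o))
for v in (0,2,4): print('nose',plane(c,(316,v),.048,o))
E
```

```text
158 310 330 21 | 162 310 330 21 | 166 310 330 21 | 170 310 330 21 | 174 310 331 22 | 178 311 330 20 | 182 311 330 20 | 186 311 330 20 | 190 300 331 32 | 
 [[ 0.4454 -0.2983  0.059 ]
 [ 0.4138 -0.2863  0.059 ]]
30 315 317 | 40 314 319 | 50 314 319 | 60 314 319 | 70 315 319 | 80 315 320 | 90 315 320 | 100 315 321 | 
 [[ 0.5736 -0.3239  0.05  ]
 [ 0.5631 -0.322   0.05  ]
 [ 0.5528 -0.3196  0.05  ]
 [ 0.5426 -0.3172  0.05  ]
 [ 0.5325 -0.3154  0.05  ]
 [ 0.5223 -0.3136  0.05  ]
 [ 0.5124 -0.3113  0.05  ]
 [ 0.5024 -0.3094  0.05  ]]
line [ 0.9805 -0.1967  0.4967 -0.3084] yaw -11.346338
rear column g [16 16 14 15 19 14 19  9  4  5  3  8  0 25 43 48 46 46 56 64 67 67 65 63
 65 65 69]
column grad top [127 125 122 117 127 133 136 144 151 148 147 150 150 154]
195 [[ 0.4072 -0.2911  0.059 ]] [[ 0.4005 -0.2899  0.037 ]]
196 [[ 0.4061 -0.2909  0.059 ]] [[ 0.3994 -0.2896  0.037 ]]
197 [[ 0.4051 -0.2906  0.059 ]] [[ 0.3983 -0.2894  0.037 ]]
198 [[ 0.404  -0.2904  0.059 ]] [[ 0.3971 -0.2891  0.037 ]]
collar back/front rows [144 145 146 147 148 149 150 151] [[ 0.4536 -0.3001  0.064 ]
 [ 0.4628 -0.3023  0.064 ]]
nose [[ 0.6066 -0.3315  0.048 ]]
nose [[ 0.6044 -0.331   0.048 ]]
nose [[ 0.6021 -0.3305  0.048 ]]
```

move_arm(commands="1 -0.7 0.3 0 0 0 -1.6;1 0 0 3.5 0 0 0;1 0 0 3.5 0 0 0;1 0 0 3.5 0 0 0;1 0 0 3.5 0 0 0;1 0 0 2.5 0 0 0;1 0 0 1.5 0 0 0;1 0 0 0.5 0 0 0;1 0 0 0 0 0 0;1 0 0 0 0 0 0")

```text
t: 2.97
eef_pos: [0.4204, -0.2942, 0.0378]
tool_rot: [0.001, 0.995, -0.1, 0.001]
contact_force: [0.4, -0.9, 1.4]
gripper_width: 1.001
```

move_arm(commands="0.6 0 0 0 0 0 0;0.4 0 0 0 0 0 0;0.2 0 0 0 0 0 0;0.2 0 0 0 0 0 0;0 0 0 0 0 0 0;0 0 0 0 0 0 0;0 0 0 0 0 0 0;0 0 0 0 0 0 0;0 0 0 0 0 0 0", force=100)

```text
t: 3.72
eef_pos: [0.4193, -0.2935, 0.037]
tool_rot: [0.0, 0.995, -0.1, 0.0]
contact_force: [-2.2, 0.9, 7.5]
gripper_width: 0.234
```

move_arm(commands="0 0 0 0 0 0 0;0 0 0 -0.5 0 0 0;0 0 0 -1.5 0 0 0;0 0 0 -2.5 0 0 0;0 0 0 -2.5 0 0 0;0 0 0 -2 0 0 -3;0 0 0 0 0 0 -5;0 0 0 0 0 0 -6;0 0 0 0 0 0 -6;0 0 0 0 0 0 -7;0 0 0 0 0 0 -7;0 0 0 0 0 0 -7")

```text
t: 4.72
eef_pos: [0.4184, -0.2932, 0.1261]
tool_rot: [-0.0, 0.966, 0.258, -0.0]
contact_force: [-0.2, -0.5, -2.9]
gripper_width: 0.234
```

move_arm(commands="0 0 0 0 0 0 -7;0 0 0 0 0 0 -7;0 0 0 0 0 0 -7;0 0 0 0 0 0 -7;0 0 0 0 0 0 -7;0 0 0 0 0 0 -7;0 0 0 0 0 0 -7;0 0 0 0 0 0 -7;0 0 0 0 0 0 -7;0 0 0 0 0 0 -6;0 0 0 0 0 0 -4;0 0 0 0 0 0 0")

```text
t: 5.72
eef_pos: [0.4184, -0.2934, 0.126]
tool_rot: [-0.0, 0.625, 0.781, -0.0]
contact_force: [-0.3, -0.3, -3.1]
gripper_width: 0.232
```

move_arm(commands="0 -0.7 2.5 0 0 0 0;0 -0.7 2.5 0 0 0 0;0 -0.7 2.5 0 0 0 0;0 -0.7 2.5 0 0 0 0;0 -0.7 2.5 0 0 0 0;0 -0.7 2.5 0 0 0 0;0 -0.7 2.5 0 0 0 0;0 -0.7 2.5 0 0 0 0;0 -0.7 2.5 0 0 0 0;0 -0.7 2.6 0 0 0 0;0 0 0 0 0 0 0;0 0 0 0 0 0 0")

```text
t: 6.72
eef_pos: [0.6801, -0.3061, 0.1253]
tool_rot: [-0.001, 0.626, 0.78, 0.0]
contact_force: [-0.0, 0.0, -3.1]
gripper_width: 0.236
```

```bash
python3 - <<'E'
from h import *
o=bot.get_obs(); c=bot.read_camera('wrist'); np.set_printoptions(precision=4,suppress=True)
print(o['eef_pos'],o['tool_rot'],o['q'])
cv2.imwrite('pics/w2.png',c['img'][:,:,::-1])
for a,(ce,sz,an) in blobs(masks(c['img'])['red'],30): print(a,np.round(ce,1),np.round(sz,1),round(an),plane(c,ce,.128,o)[0],plane(c,ce,.14,o)[0])
E
```

```text
[ 0.6801 -0.3061  0.1253] [-0.0006  0.6259  0.7799  0.0002] [ 0.6781  0.753  -0.5539  1.417   0.4167  1.0902  0.2703]
331.5 [343.3 193.8] [18.9 26. ] 73 [ 0.6833 -0.2695  0.128 ] [ 0.6815 -0.2662  0.14  ]
```

View pics/w2.png

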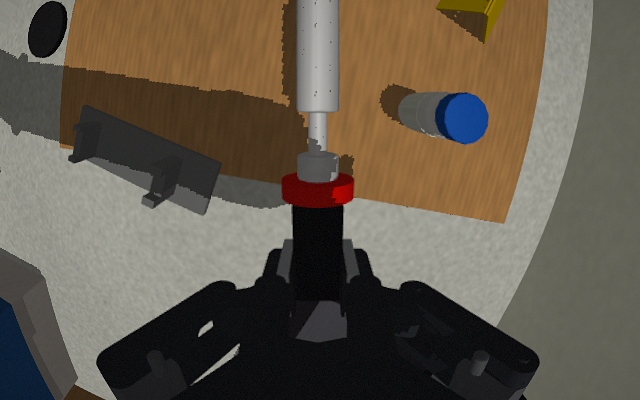

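The wrist view shows the bar held straight, with the collar at (318,190). The stand lies outside this view, so I'll align bar and stand relative to each other in the top and side cameras.

```bash
python3 - <<'E'
from h import *
np.set_printoptions(precision=4,suppress=True)
o=bot.get_obs(); q=o['tool_rot'];Rt=R.from_quat(np.r_[q[1:],q[0]]).as_matrix()
ex=Rt[:,0]; g=o['eef_pos']+np.array([0,0,.0115])
pts={'collar':g+ex*(.009+.031),'nose':g+ex*(.009+.181),'n1':g+ex*(.009+.055)}
tops=[]
for n,roi in [('top',(260,110,180,100)),('side',(255,140,130,90))]:
    c=bot.read_camera(n); im=c['img'].copy()
    x,y,w,h=roi; cr=cv2.resize(im[y:y+h,x:x+w],(800,int(800*h/w)),interpolation=cv2.INTER_CUBIC)[:300 if 0 else None]
    s=800/w
    for k,p in pts.items():
        u=project(c,p)[0]; print(n,k,u)
        cv2.circle(cr,tuple(int(v) for v in (u-[x,y]+.5)*s),4,(0,255,0),1)
    for a,(ce,sz,an) in blobs(masks(c['img'])['red'],8):
        print(n,a,np.round(ce,1),np.round(sz,1),round(an))
    tops.append(cr)
cv2.imwrite('pics/t2.png',cv2.resize(np.vstack(tops),None,fx=.58,fy=.58,interpolation=cv2.INTER_AREA)[:,:,::-1])
E
```

```text
top collar [422.3756 109.8053]
top nose [365.2577 128.5495]
top n1 [413.3181 112.7777]
top 19.5 [452.6 328.2] [17.9  1.8] 63
top 36.5 [489.1 303.2] [11.2  4.5] 63
top 69.0 [313.2 147.6] [21.6  4.5] 79
top 79.0 [352.2 135. ] [22.4  5.1] 81
top 11.0 [422.8 108.1] [9.4 3.8] 54
side collar [327.3933 147.0756]
side nose [308.3166 163.4818]
side n1 [324.5475 149.523 ]
side 88.5 [288.9 183.3] [16.4  7. ] 18
side 17.0 [458.9 176.8] [4.1 7.3] 18
side 80.0 [304. 170.] [15.7  6.8] 17
side 13.0 [327.  146.5] [7.8 6.4] 45
```

View pics/t2.png

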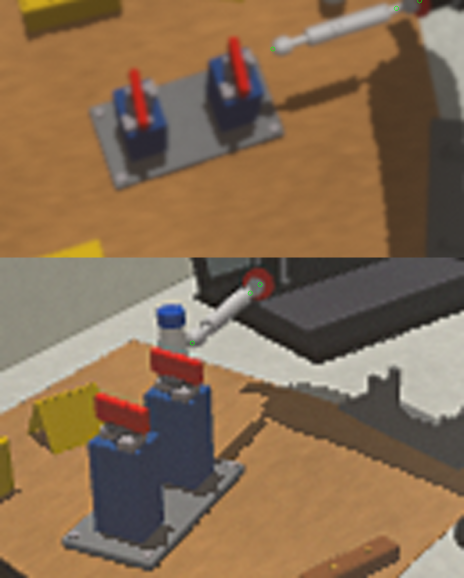

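The top crop shows the nose at roughly (365,128), matching the predicted point, and both wings. The side crop has the nose and collar on their predicted points, so the bar is level in the grip. Next I triangulate the wings.

```bash
python3 - <<'E'
from h import *
np.set_printoptions(precision=4,suppress=True)
ct=bot.read_camera('top'); cs=bot.read_camera('side')
def cen(m,near):
    n,l,st,ce=cv2.connectedComponentsWithStats(m.astype(np.uint8)); i=1+np.argmin(np.linalg.norm(ce[1:]-near,axis=1)); return ce[i]
mt,ms=masks(ct['img'])['red'],masks(cs['img'])['red']
W=[]
for n,a,b in [('a',(313,147),(289,183)),('b',(352,135),(304,170))]:
    ut,us=cen(mt,a),cen(ms,b); o1,d1=ray(ct,ut);o2,d2=ray(cs,us); d1,d2=d1[0]/np.linalg.norm(d1),d2[0]/np.linalg.norm(d2)
    s=np.linalg.lstsq(np.c_[d1,-d2],o2-o1,rcond=None)[0]; p,qq=o1+s[0]*d1,o2+s[1]*d2
    print(n,ut,us,'tri',(p+qq)/2,'gap',np.linalg.norm(p-qq),'top@.128',plane(ct,ut,.128)[0],'side@.128',plane(cs,us,.128)[0]); W.append(plane(ct,ut,.128)[0])
v=W[0]-W[1]; print('dist',np.linalg.norm(v),'yaw',np.degrees(np.arctan2(v[1],v[0])),'mid',(W[0]+W[1])/2)
# base corners / screws in top: grey base outline
h=cv2.cvtColor(ct['img'],cv2.COLOR_RGB2HSV); m=np.zeros(h.shape[:2],np.uint8); x0,y0,x1,y1=290,120,375,185
m[y0:y1,x0:x1]=(h[y0:y1,x0:x1,1]<60)|(h[y0:y1,x0:x1,0]>90)
k=max(cv2.findContours(m,cv2.RETR_EXTERNAL,cv2.CHAIN_APPROX_NONE)[0],key=cv2.contourArea)
pl=plane(ct,k[:,0].astype(float),.010,)[:,:2]
print('base outline rect',cv2.minAreaRect((pl*1000).astype(np.float32)))
bw=plane(ct,cv2.boxPoints(cv2.minAreaRect(k)),.01)[:,:2]; print(bw, bw.mean(0))
E
```

```text
a [313.266  147.4894] [288.9459 183.2523] tri [0.6066 0.0097 0.129 ] gap 0.0003777753851232748 top@.128 [0.6071 0.0098 0.128 ] side@.128 [0.6077 0.0083 0.128 ]
b [352.1667 135.2451] [304.0101 169.8687] tri [ 0.6276 -0.0879  0.1294] gap 0.0013726642664116837 top@.128 [ 0.6275 -0.0884  0.128 ] side@.128 [ 0.6302 -0.0898  0.128 ]
dist 0.10028786764299685 yaw 101.72725437408347 mid [ 0.6173 -0.0393  0.128 ]
base outline rect ((620.2385864257812, -37.74580383300781), (104.46907043457031, 186.66378784179688), 11.933505058288574)
[[ 0.6515  0.0643]
 [ 0.6935 -0.1207]
 [ 0.5894 -0.1392]
 [ 0.5494  0.0427]] [ 0.621  -0.0383]
```

move_arm(commands="0 0 -0.5 1 0 0 0.5;0 0 0 1.5 0 0 0;0 0 0 1.5 0 0 0;0 0 0 1.2 0 0 0;0 0 0 0 0 0 0;0 0 0 0 0 0 0")

```text
t: 7.47
eef_pos: [0.6734, -0.3079, 0.0723]
tool_rot: [-0.002, 0.629, 0.777, -0.0]
contact_force: [1.2, 0.2, -1.9]
gripper_width: 0.233
```

```bash
cat > t.py <<'E'
from h import *
import sys
np.set_printoptions(precision=4,suppress=True)
o=bot.get_obs(); q=o['tool_rot'];Rt=R.from_quat(np.r_[q[1:],q[0]]).as_matrix()
ex=Rt[:,0]; g=o['eef_pos']+np.array([0,0,.0115]); print(o['eef_pos'],'F',o['contact_force'],'ex yaw',np.degrees(np.arctan2(ex[1],ex[0])),'pitch',np.degrees(ex[2]),'w',o['gripper_width'])
M=np.array([.6177,-.0395,.085]); a=np.radians(102.0); e=np.array([np.cos(a),np.sin(a),0]); l=np.array([np.sin(a),-np.cos(a),0])
n=g+ex*.190
print('nose along',(n-M)@e,'lat',(n-M)@l,'z',n[2],'grip along',(g-M)@e,'lat',(g-M)@l)
ims=[]
for nm,roi in [('top',(330,100,100,60)),('side',(275,145,70,42))]:
    c=bot.read_camera(nm); x,y,w,h=roi; s=600/w
    cr=cv2.resize(c['img'][y:y+h,x:x+w],(600,int(s*h)),interpolation=cv2.INTER_CUBIC)
    # green: bar axis as predicted (nose, collar); cyan: bore axis points at face b and -150 mm
    for P,col in [(n,(0,255,0)),(g+ex*.044,(0,255,0)),(M-e*.07,(0,255,255)),(M-e*.15,(0,255,255))]:
        u=project(c,P)[0]; cv2.circle(cr,tuple(int(v) for v in (u-[x,y]+.5)*s),4,col,1)
    ims.append(cr)
cv2.imwrite(sys.argv[1],cv2.resize(np.vstack(ims),None,fx=.83,fy=.83)[:,:,::-1])
E
python3 t.py pics/t3.png
```

```text
[ 0.6734 -0.3079  0.0723] F [ 1.2091  0.2251 -1.945 ] ex yaw 102.04896118549607 pitch 0.10704386124526992 w 0.23263914577369946
nose along -0.08413295954938238 lat -0.0014987915818733856 z 0.08412872381411167 grip along -0.2741325585871994 lat -0.0013364304453975864
```

View pics/t3.png

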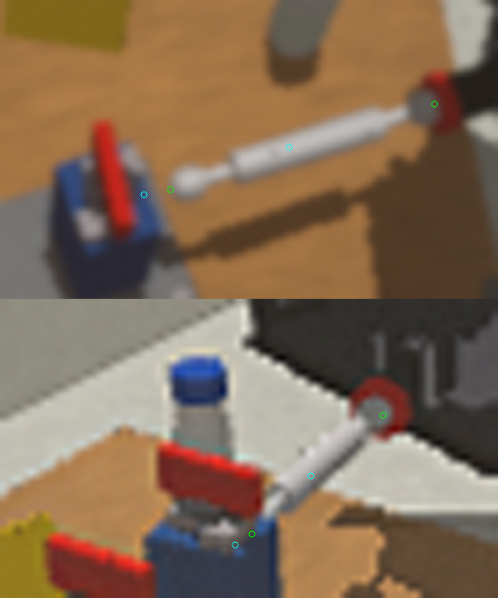

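In the top crop the nose at (190,181) lies within about 1 mm of the bore axis (cyan). In the side crop the nose is hidden behind block b. Next is a gentle insertion while watching the force.

move_arm(commands="0 0.8 0.05 -0.05 0 0 0;0 0.8 0 0 0 0 0;0 0.8 0 0 0 0 0;0 0.8 0 0 0 0 0;0 0 0 0 0 0 0")

```text
t: 7.98
eef_pos: [0.6684, -0.2732, 0.0753]
tool_rot: [-0.0, 0.628, 0.778, 0.001]
contact_force: [-0.1, 1.2, -3.0]
gripper_width: 0.236
```

move_arm(commands="0 1 0 0 0 0 0;0 1 0 0 0 0 0;0 1 0 0 0 0 0;0 0 0 0 0 0 0;0 0 0 0 0 0 0")

```text
t: 8.4
eef_pos: [0.6621, -0.2463, 0.075]
tool_rot: [-0.0, 0.628, 0.778, 0.0]
contact_force: [-0.4, -0.3, -2.7]
gripper_width: 0.239
```

```bash
python3 t.py pics/t4.png
```

```text
[ 0.6621 -0.2463  0.075 ] F [-0.4213 -0.2594 -2.7224] ex yaw 102.14746713051636 pitch 0.014618868979106966 w 0.23878993536237825
nose along -0.021475180261469405 lat -7.669776796043627e-05 z 0.08649998879618279 grip along -0.21147454476128083 lat 0.00041232119974961984
```

move_arm(commands="0 1 0 0.1 0 0 0;0 1.2 0 0 0 0 0;0 1.2 0 0 0 0 0;0 1 0 0 0 0 0;0 0.8 0 0 0 0 0;0 0.8 0 0 0 0 0;0 0.8 0 0 0 0 0;0 0 0 0 0 0 0")

```text
t: 9.17
eef_pos: [0.6476, -0.1783, 0.074]
tool_rot: [-0.0, 0.628, 0.778, 0.0]
contact_force: [-0.2, 0.6, -2.5]
gripper_width: 0.238
```

```bash
python3 t.py pics/t5.png
```

```text
[ 0.6476 -0.1783  0.074 ] F [-0.2271  0.6353 -2.5104] ex yaw 102.18597604700163 pitch 0.0662462995708441 w 0.23785809732638188
nose along 0.04798032299501304 lat -0.00019674434399069574 z 0.08571169398535246 grip along -0.14201854910325337 lat 0.0004199740873454122
```

move_arm(commands="0 0.8 0 0 0 0 0;0 0.8 0 0 0 0 0;0 0.6 0 0 0 0 0;0 0.3 0 0 0 0 0;0 0 0 0 0 0 0;0 0 0 0 0 0 0")

```text
t: 9.77
eef_pos: [0.6426, -0.1564, 0.0739]
tool_rot: [0.0, 0.629, 0.778, -0.0]
contact_force: [-0.4, -1.0, -2.7]
gripper_width: 0.24
```

move_arm(commands="0 0.15 0 0 0 0 0;0 0.15 0 0 0 0 0;0 0 0 0 0 0 0")

```text
t: 10.02
eef_pos: [0.6419, -0.1536, 0.0738]
tool_rot: [-0.0, 0.629, 0.777, 0.0]
contact_force: [-0.3, 0.4, -2.7]
gripper_width: 0.233
```

move_arm(commands="0 0.15 0 0 0 0 0;0 0.15 0 0 0 0 0;0 0 0 0 0 0 0")

```text
t: 10.27
eef_pos: [0.6413, -0.1504, 0.0738]
tool_rot: [-0.0, 0.629, 0.777, 0.0]
contact_force: [0.6, -0.2, -2.6]
gripper_width: 0.237
```

move_arm(commands="0 0.1 0 0 0 0 0;0 0.1 0 0 0 0 0;0 0 0 0 0 0 0")

```text
t: 10.52
eef_pos: [0.6412, -0.1503, 0.0739]
tool_rot: [0.001, 0.629, 0.777, -0.0]
contact_force: [1.8, -3.5, -3.4]
gripper_width: 0.238
```

move_arm(commands="0 0.1 0 0 0 0 0;0 0.1 0 0 0 0 0;0 0 0 0 0 0 0")

```text
t: 10.77
eef_pos: [0.6412, -0.1504, 0.074]
tool_rot: [0.002, 0.63, 0.777, -0.001]
contact_force: [2.6, -8.0, -4.7]
gripper_width: 0.232
```

```bash
python3 t.py pics/t6.png; python3 - <<'E'
from h import *
o=bot.get_obs(); c=bot.read_camera('wrist'); np.set_printoptions(precision=4,suppress=True)
cv2.imwrite('pics/w6.png',c['img'][:,:,::-1])
for a,(ce,sz,an) in blobs(masks(c['img'])['red'],30): print(a,np.round(ce,1),np.round(sz,1),round(an),plane(c,ce,.128,o)[0],plane(c,ce,.14,o)[0])
E
```

```text
[ 0.6412 -0.1504  0.074 ] F [ 2.5554 -8.0215 -4.6942] ex yaw 101.91529655158409 pitch -0.23392311078555342 w 0.2321156353995463
nose along 0.07668255339091683 lat 0.0002221534510310902 z 0.08469795478049187 grip along -0.11331565545500812 lat -5.873137754017904e-05
770.0 [317.5 199. ] [16. 71.] 90 [ 0.6298 -0.1024  0.128 ] [ 0.6289 -0.0985  0.14  ]
8270.0 [311.2 150.4] [208.2  44.1] 6 [ 0.625  -0.0883  0.128 ] [ 0.6248 -0.0863  0.14  ]
```

View pics/w6.png

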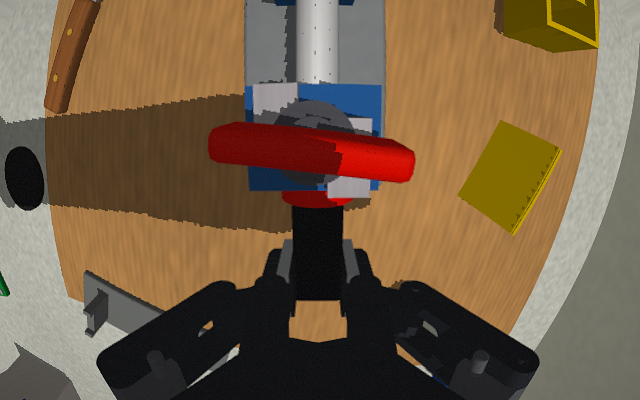

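Home is confirmed. Force is rising with no motion, the collar is against the block, and the nose is at +77 mm against an expected +76 mm. Wing b at (311,150) is turned slightly clockwise. I'll release and rise.

move_arm(commands="0 -0.3 0 0.1 0 0 0;0 0 0 0.1 0 0 0;0.3 0 0 0 0 0 0;0.5 0 0 0 0 0 0;0.6 0 0 0 0 0 0;0.6 0 0 0 0 0 0;0.6 0 0 -1 0 0 0;0.6 0 0 -3 0 0 0;0.6 0 0 -4 0 0 0;0.6 0 0 -4 0 0 0;0.6 0 0 -3 0 0 0;0.6 0 0 0 0 0 0", force=60)

```text
t: 11.92
eef_pos: [0.6451, -0.1491, 0.2307]
tool_rot: [0.005, 0.629, 0.777, 0.003]
contact_force: [0.5, -0.2, 0.4]
gripper_width: 0.598
```

```bash
cat > w.py <<'E'
from h import *
import sys
np.set_printoptions(precision=4,suppress=True)
o=bot.get_obs(); c=bot.read_camera('wrist'); q=o['tool_rot']
print(o['eef_pos'],'yaw',np.degrees(2*np.arctan2(q[2],q[1])),'q7',o['q'][6],o['gripper_width'])
cv2.imwrite(sys.argv[1],c['img'][:,:,::-1])
zt=float(sys.argv[2]) if len(sys.argv)>2 else .128
k=cv2.findContours(masks(c['img'])['red'].astype(np.uint8),cv2.RETR_EXTERNAL,cv2.CHAIN_APPROX_NONE)[0]
for x in k:
    if cv2.contourArea(x)<300: continue
    P=plane(c,x[:,0],zt,o)[:,:2]*1000
    (cx,cy),sz,an=cv2.minAreaRect(P.astype(np.float32)); b=cv2.boxPoints(((cx,cy),sz,an)); e=max([b[1]-b[0],b[2]-b[1]],key=np.linalg.norm)
    yw=np.degrees(np.arctan2(e[1],e[0]))%180; print('area',cv2.contourArea(x),'ctr mm',round(cx,1),round(cy,1),'size',np.round(sz,1),'blade yaw',round(yw,1),'turn deg',round((12-yw+90)%180-90,1))
E
python3 w.py pics/w7.png
```

```text
[ 0.6451 -0.1491  0.2307] yaw 102.05454132304075 q7 0.08347760015873192 0.597721890230299
area 630.0 ctr mm 631.6 -87.4 size [43.8 10.1] blade yaw 5.5 turn deg 6.5
```

View pics/w7.png

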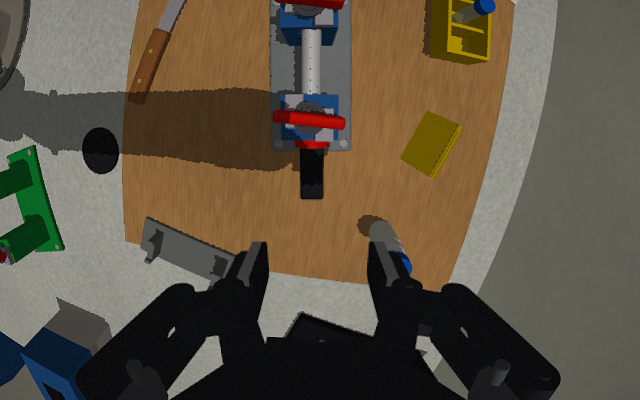

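Bar seated: the collar touches block b at (312,145). Wing b spans (273,113) to (345,122), turned about 7°. Wing a is at the top edge.

```bash
sed -i "s/(S>150)&(V>90)/(S>140)\&(V>45)/" h.py; python3 w.py pics/w8.png .134; python3 - <<'E'
from h import *
o=bot.get_obs();q=o['tool_rot'];Rt=R.from_quat(np.r_[q[1:],q[0]]).as_matrix(); print(Rt.round(4),o['q'])
# tilt fix in tool frame (deg): rotate tool z onto -z world
z=Rt.T@np.array([0,0,-1.]); print('rotvec deg',np.degrees(np.cross([0,0,1],z)))
E
```

```text
[ 0.6436 -0.1493  0.2272] yaw 102.0495334551738 q7 0.08269987370556371 0.6018667261850239
area 936.5 ctr mm 625.0 -87.3 size [56.7 11. ] blade yaw 5.4 turn deg 6.6
[[-2.087e-01  9.780e-01  3.800e-03]
 [ 9.780e-01  2.087e-01 -8.000e-04]
 [-1.600e-03  3.500e-03 -1.000e+00]] [ 0.57101241  0.52956145 -0.62631228  1.57243008  0.33218999  1.14392426
  0.08242897]
rotvec deg [ 0.20327678  0.0922826  -0.        ]
```

move_arm(commands="0.6 3.2 -0.2 0 0.2 0 0;0.6 3.15 -0.2 0 0 0 0;0.6 0 0 0 0 0 -7;0.6 0 0 0 0 0 -7;0.6 0 0 0 0 0 -7;0.6 0 0 0 0 0 -7;0.6 0 0 0 0 0 -7;0.6 0 0 0 0 0 -7;0.6 0 0 0 0 0 -7;0.6 0 0 0 0 0 -7;0.6 0 0 0 0 0 -7;0.6 0 0 0 0 0 -7")

```text
t: 13.02
eef_pos: [0.6229, -0.0885, 0.2203]
tool_rot: [-0.003, 0.066, 0.998, -0.0]
contact_force: [0.6, -0.9, -0.3]
gripper_width: 0.599
```

move_arm(commands="0.6 0 0 0 0 0 -7;0.6 0 0 1.5 0 0 -6.3;0.6 0 0 1.5 0 0 0;0.6 0 0 0 0 0 0;0.6 0 0 0 0 0 0")

```text
t: 13.43
eef_pos: [0.6225, -0.0887, 0.1898]
tool_rot: [-0.004, -0.045, 0.999, 0.0]
contact_force: [-0.3, 0.4, 0.3]
gripper_width: 0.597
```

```bash
python3 w.py pics/w9.png .134
```

```text
[ 0.6225 -0.0887  0.1898] yaw 185.17150089856682 q7 1.2691574291431427 0.5967974224802974
area 1059.0 ctr mm 624.3 -87.6 size [60.5  9.8] blade yaw 5.5 turn deg 6.5
area 1526.5 ctr mm 603.7 8.0 size [59.8 18.7] blade yaw 4.4 turn deg 7.6
```

View pics/w9.png

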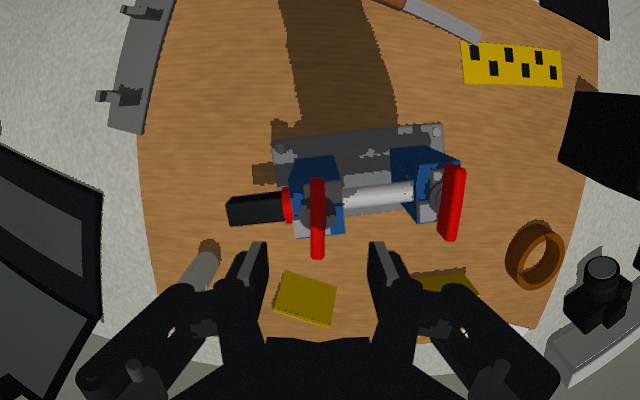

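Wing b is at (317,218), centred between and parallel to the pads. Wing a is at (452,202). Descending and closing.

move_arm(commands="0.6 -0.3 0.05 2 0 0 0;0.6 0 0 2.5 0 0 0;0.6 0 0 1.5 0 0 0;0.6 0 0 0.8 0 0 0;0.6 0 0 0 0 0 0;0.3 0 0 0 0 0 0;0.1 0 0 0 0 0 0;0 0 0 0 0 0 0;0 0 0 0 0 0 0;0 0 0 0 0 0 0", force=40)

```text
t: 14.32
eef_pos: [0.6275, -0.0884, 0.1252]
tool_rot: [-0.001, -0.046, 0.999, -0.001]
contact_force: [-0.5, -2.2, 6.0]
gripper_width: 0.099
```

move_arm(commands="0 0 0 0 0 0 5;0 0 0 0 0 0 6;0 0 0 0 0 0 6;0 0 0 0 0 0 6;0 0 0 0 0 0 6;0 0 0 0 0 0 0")

```text
t: 14.82
eef_pos: [0.6274, -0.0888, 0.1252]
tool_rot: [-0.0, 0.208, 0.978, -0.001]
contact_force: [-0.1, -3.4, 7.0]
gripper_width: 0.103
```

move_arm(commands="0 0 0 0 0 0 6;0 0 0 0 0 0 6;0 0 0 0 0 0 6;0 0 0 0 0 0 6;0 0 0 0 0 0 6;0 0 0 0 0 0 6;0 0 0 0 0 0 6;0 0 0 0 0 0 6;0 0 0 0 0 0 5;0 0 0 0 0 0 1.3;0 0 0 0 0 0 0;0 0 0 0 0 0 0")

```text
t: 15.82
eef_pos: [0.6267, -0.0895, 0.123]
tool_rot: [-0.0, 0.629, 0.778, -0.002]
contact_force: [3.0, -4.4, -6.0]
gripper_width: 0.106
```

```bash
python3 -c "
from h import *
o=bot.get_obs();q=o['tool_rot'];print(np.degrees(2*np.arctan2(q[2],q[1])),o['torque'],o['contact_force'],o['eef_pos'],o['q'][6],o['t'])"
```

```text
102.11880667840613 [-0.84646525 -0.85374871 -0.02541459] [ 3.01702527 -4.40807065 -5.96124795] [ 0.62671501 -0.08946554  0.12297398] -0.056399702648435746 15.8167
```

The vertical force flipped from +7 to −6 N, so the pin has met its notch. I'll release, let it drop, then rise and look.

move_arm(commands="0.3 0 0 0 0 0 0;0.5 0 0 0 0 0 0;0.5 0 0 0 0 0 0;0.5 0 0 0 0 0 0;0.5 0 0 -2 0 0 0;0.5 0 0 -3 0 0 0;0.5 0 0 -2 0 0 0;0.5 -2 0 0 0 0 0;0.5 -2 0 0 0 0 0;0.5 0 0 0 0 0 0")

```text
t: 16.65
eef_pos: [0.6357, -0.132, 0.1942]
tool_rot: [0.0, 0.631, 0.776, -0.002]
contact_force: [0.0, -0.9, -0.2]
gripper_width: 0.499
```

```bash
python3 w.py pics/w10.png .13
```

```text
[ 0.6357 -0.132   0.1942] yaw 101.76949309519568 q7 0.04894497434971432 0.4990243640920319
area 1172.0 ctr mm 622.6 -88.5 size [24.4 55.4] blade yaw 113.9 turn deg 78.1
area 1186.0 ctr mm 604.4 6.8 size [57.1 14.3] blade yaw 11.5 turn deg 0.5
```

View pics/w10.png

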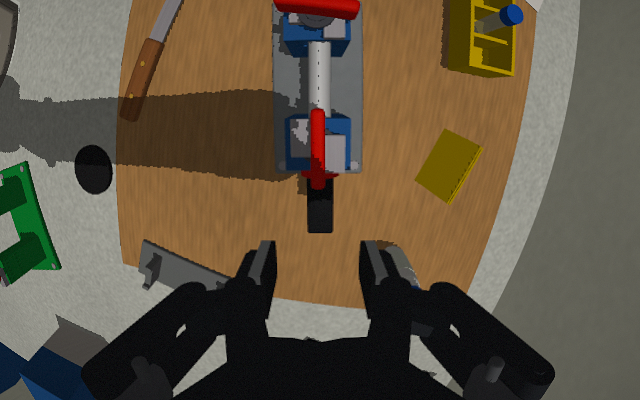

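Wing b now lies along the bore, from (317,110) to (317,185). I'll check its height in the side camera, then move over wing a.

move_arm(commands="0.6 2.9 0 0 0 0 0;0.6 2.9 0 0 0 0 0;0.6 2.9 0 0 0 0 0;0.6 2.9 0 0 0 0 0;0.6 2.9 0 0 0 0 0;0.6 0 0 0 0 0 -7;0.6 0 0 0 0 0 -7;0.6 0 0 0 0 0 -7;0.6 0 0 0 0 0 -7;0.6 0 0 0 0 0 -7;0.6 0 0 0 0 0 -7;0.6 0 0 0 0 0 -7")

```text
t: 17.7
eef_pos: [0.6043, 0.0164, 0.1938]
tool_rot: [-0.002, 0.246, 0.969, -0.001]
contact_force: [-0.3, -0.6, -0.6]
gripper_width: 0.6
```

move_arm(commands="0.6 0 0 0 0 0 -7;0.6 0 0 0 0 0 -7;0.6 0 0 0 0 0 -7;0.6 0 0 0 0 0 -7;0.6 0 0 0 0 0 -4;0.6 0 0 0 0 0 0;0.6 0 0 0 0 0 0")

```text
t: 18.28
eef_pos: [0.6045, 0.0158, 0.1937]
tool_rot: [-0.002, -0.026, 1.0, 0.0]
contact_force: [0.0, 0.2, 0.3]
gripper_width: 0.6
```

```bash
python3 w.py pics/w11.png .134; python3 - <<'E'
from h import *
for n in('side','top'):
    c=bot.read_camera(n)
    for a,r in blobs(masks(c['img'])['red'],8): print(n,a,np.round(r[0],1),np.round(r[1],1),round(r[2]))
    for z in (.128,.123,.119): print(z,project(c,[.6275,-.0885,z])[0].round(1))
E
```

```text
[0.6045 0.0158 0.1937] yaw 182.97403661076098 q7 1.0714782244937802 0.6001768873513728
area 1135.0 ctr mm 613.7 -83.7 size [26.3 61.9] blade yaw 102.1 turn deg 89.9
area 1079.5 ctr mm 603.0 10.0 size [60.7 10.4] blade yaw 2.8 turn deg 9.2
side 86.5 [288.9 183.3] [16.4  7. ] 18
side 20.5 [458.6 175.9] [4.5 8.4] 39
side 52.5 [303.9 172.4] [ 6.1 13.2] 50
0.128 [304.4 170.2]
0.123 [304.4 171.6]
0.119 [304.5 172.7]
top 116.0 [453.4 330.3] [26.8  5.8] 63
top 59.0 [488.8 304.1] [12.5  5.8] 63
top 69.0 [313.3 148. ] [22.5  4.3] 81
0.128 [352.2 135.2]
0.123 [352.1 135.9]
0.119 [352.  136.5]
```

View pics/w11.png

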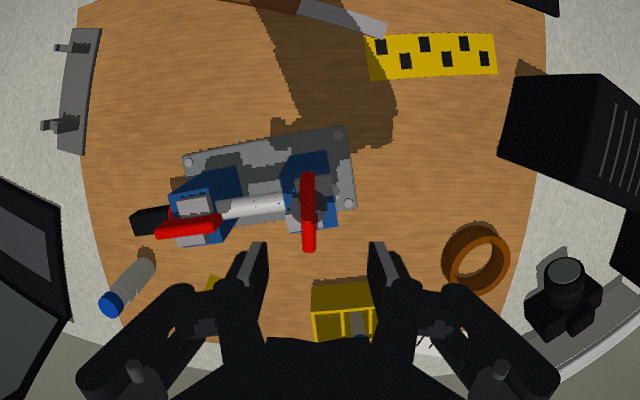

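Wing b's height reads about 0.120 m in the side camera (172.4 px), so it has dropped. Wing a at (308,212) has turned about 9° and is parallel to the pads, about 6 mm off centre.

move_arm(commands="0.6 -0.1 -0.6 0 0 0 0;0.6 0 0 2.5 0 0 0;0.6 0 0 2.5 0 0 0;0.6 0 0 1.5 0 0 0;0.6 0 0 0.5 0 0 0;0.6 0 0 0 0 0 0;0.3 0 0 0 0 0 0;0.1 0 0 0 0 0 0;0 0 0 0 0 0 0;0 0 0 0 0 0 0;0 0 0 0 0 0 0", force=40)

```text
t: 19.35
eef_pos: [0.6068, 0.0092, 0.1251]
tool_rot: [-0.001, -0.026, 1.0, -0.0]
contact_force: [-0.5, 0.5, 5.8]
gripper_width: 0.102
```

move_arm(commands="0 0 0 0 0 0 5;0 0 0 0 0 0 6;0 0 0 0 0 0 6;0 0 0 0 0 0 6;0 0 0 0 0 0 6;0 0 0 0 0 0 0")

```text
t: 19.85
eef_pos: [0.6066, 0.0085, 0.125]
tool_rot: [-0.001, 0.227, 0.974, -0.001]
contact_force: [-0.5, -0.9, 7.0]
gripper_width: 0.096
```

move_arm(commands="0 0 0 0 0 0 6;0 0 0 0 0 0 6;0 0 0 0 0 0 6;0 0 0 0 0 0 6;0 0 0 0 0 0 6;0 0 0 0 0 0 6;0 0 0 0 0 0 6;0 0 0 0 0 0 6;0 0 0 0 0 0 3.8;0 0 0 0 0 0 0;0 0 0 0 0 0 0")

```text
t: 20.77
eef_pos: [0.6056, 0.0078, 0.1231]
tool_rot: [-0.001, 0.627, 0.779, -0.002]
contact_force: [1.9, -3.8, -5.8]
gripper_width: 0.105
```

Same signature (−6 N). I'll release, rise and retreat clear.

move_arm(commands="0.3 0 0 0 0 0 0;0.5 0 0 0 0 0 0;0.5 0 0 0 0 0 0;0.5 0 0 0 0 0 0;0.5 0 0 -2 0 0 0;0.5 0 0 -3 0 0 0;0.5 0 0 -3 0 0 0;0.5 -2.5 0 -1 0 0 0;0.5 -3.5 0 0 0 0 0;0.5 -3 0 0 0 0 0;0.5 0 0 0 0 0 0;0.5 0 0 0 0 0 0")

```text
t: 21.77
eef_pos: [0.6255, -0.0815, 0.2138]
tool_rot: [-0.001, 0.629, 0.777, -0.002]
contact_force: [-0.2, 0.4, -0.2]
gripper_width: 0.499
```

```bash
python3 w.py pics/w12.png .12; python3 - <<'E'
from h import *
ims=[]
for n,(x,y,w,h) in [('side',(270,150,80,60)),('top',(280,110,120,90))]:
    c=bot.read_camera(n)
    ims.append(cv2.resize(c['img'][y:y+h,x:x+w],(400,300),interpolation=cv2.INTER_CUBIC))
    for a,r in blobs(masks(c['img'])['red'],8): print(n,a,np.round(r[0],1),np.round(r[1],1),round(r[2]))
    for z in (.128,.123,.119): print(z,project(c,[[.6275,-.0885,z],[.6067,.0097,z]]).round(1).tolist())
w=cv2.resize(cv2.imread('pics/w12.png')[:,:,::-1],(400,250)); ims.append(w)
cv2.imwrite('pics/f.png',np.vstack([np.hstack(ims[:2]),np.hstack([w,np.zeros_like(w)])])[:,:,::-1])
E
```

```text
[ 0.6255 -0.0815  0.2138] yaw 102.0182777568369 q7 -0.001223502002692724 0.4991095767377829
area 872.5 ctr mm 623.0 -89.8 size [21.7 61.7] blade yaw 109.7 turn deg 82.3
area 905.0 ctr mm 603.6 11.1 size [ 9.8 57.2] blade yaw 102.1 turn deg 89.9
side 68.5 [288.6 185.7] [ 6.2 15.3] 49
side 27.0 [461.  176.5] [7. 8.] 90
side 48.0 [304.2 172.8] [ 5.7 13.4] 45
0.128 [[304.4, 170.2], [288.9, 183.5]]
0.123 [[304.4, 171.6], [289.0, 184.9]]
0.119 [[304.5, 172.7], [289.1, 186.0]]
top 59.0 [450.5 324.5] [13.9  5.8] 63
top 96.5 [313.7 149.3] [ 5.8 22.1] 73
top 14.5 [361.6 139.2] [7.8 3.2] 53
top 48.5 [348. 138.] [ 5.1 13.3] 72
0.128 [[352.2, 135.2], [313.3, 147.6]]
0.123 [[352.1, 135.9], [313.4, 148.3]]
0.119 [[352.0, 136.5], [313.4, 148.8]]
```

```bash
python3 -c "
from station import bot
print(bot.hand_in())"
```

```text
the job is handed in; nothing more can be done
None
```

The crossbar is in the stand with its collar against block b, and both wing locks are turned clockwise and dropped. I handed the job in at about 22 s, with the gripper clear at z = 0.21 m. `hand_in` gives no verdict.

**Bar:** I took it from the rest by its handle and slid it in from the block b end, away from the power unit. At the end, force built up with no further motion. The nose read +77 mm from the stand's centre, against an expected +76 mm.

**Wings:** I turned wing b first, then wing a. As each pin reached its notch, the vertical force flipped from about +7 N to −6 N. After release:

| | Height in side camera | Blade yaw (bore axis about 102°) |
|---|---|---|
| Wing a | about 0.120 m | 102.1° |
| Wing b | about 0.119 m | 102.1° while over wing a |

Fully locked corresponds to a height of 0.119 m; a half drop would read 0.123 m.

**Checks that disagreed or failed:**
- **Wing b yaw:** the last close wrist image gave 109.7°. Its red patch was 22 mm wide, twice the blade, so it probably took in the red collar below.
- **Final picture:** the viewer's picture limit stopped me from looking at the last one, so that last check rests on the camera measurements alone.

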